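Roll-test wooden rolls on a flat board

ROBOT

A 7-joint arm with a two-finger parallel gripper is mounted at the origin on the work surface; the furniture and walls round the work are solid. World frame = base frame: x ahead of the robot, y to its left, z up, the work surface at z = 0. Lengths are in mm, angles in rad, forces in N, time in s.
With the tool pointing down it reaches from about 425 to 875 mm from the base axis. Payload 9.9 kg.
Tool frame: the origin (TCP) lies midway between the tips of the shut fingers; the grasp point (between the pads) lies 19 mm behind it (tcp_to_grasp is the z of the grasp point in the tool frame, in mm); z points along the fingers, y is the line along which they close (so a half turn about z gives the same grasp; the last joint's range is limited). The gripper opens to 85 mm and grips with 20 to 120 N. Pads are 22 mm wide; open, the fingers measure 114 mm over their backs; the gripper's body (76 mm by 85 mm) begins 54 mm behind the grasp point. The pads swing forward as they close: fully open they stand 13 mm farther back than shut.
Start: joints at [1.179, 0.576, 0.025, 1.437, -0.015, 1.129, -0.057], TCP at [204.504, -643.278, 231.289] pointing down, gripper open.
Joint ranges: [-2.76, 2.76], [-0.34, 2.15], [-1.52, 1.57], [0.19, 2.46], [-1.09, 4.23], [0.17, 1.99], [-2.82, 2.82]. Speed limits (rad/s): [2.22, 2.22, 3.01, 3.01, 3.14, 3.14, 3.14].

INTERFACE

Orientations are given as a unit quaternion [w, x, y, z].
In Python, from plant import * gives the robot as it stands.
- The arm moves only by the tool servo_tool, never from a script. Its argument "deltas" is a list of rows, each a list of 3 entries, a list of its own where there are three numbers: the shift along the tool's x, y, z in cm, then the turn about the tool's z in degrees, then the opening, from 0 (shut) to 1 (fully open). In form: [[[dx, dy, dz], yaw, grip], ...]. A call has 1 to 10 rows; each row is the pose to reach, as a shift and turn from the pose commanded when the call began, along the tool's axes at that moment; what a row does not reach only later rows make up. A row lasts 1/10 s, in which the tool goes at most 50 mm and 8.59 degrees, less where a joint would pass 70% of its speed; a pose out of reach is approached as far as the arm can. A call with a gripper value outside its range is refused whole. The fingers move at their own pace and stop on an object; the grip force is fixed at half the most. Time passes only in rows, so rows that repeat a pose let the fingers close. It gives the time, the measured TCP pose, the force, the opening and the grip force at its end, in the units of the state.
- get_state(): the state, without advancing time (a new reading comes with each control period).
- snapshot(name): name is "side" or "top"; returns the picture (400x640x3 uint8, red, green, blue); there is no depth.
- camera_params(name): a dict with "fovy" (degrees; the focal length in pixels is half the picture's height over the tangent of half this angle, whatever the lens; pixels are square), "cx", "cy" (the principal point, pixels), "k1" (the pictures are not rectified: a ray, as slopes to the right and down, at radius r is drawn at 1 + k1 r^2 times it, then the intrinsics apply), "R" (3x3) and "t" (3): a world point X has camera coordinates R X + t. Camera axes: x right, y down, z forward; pixel columns grow to the right and rows downward; lengths in mm; the calibration is good to about 2 mm. A picture is of the moment at which its call begins. camera_params takes no time and is no camera call.
- close_job(): hands the job in; it is judged then, once.
The state is a dict: "time_s": time; "joints": joint angles; "dq": joint speeds; "joint_efforts": joint torques, N m; "tcp_pos": TCP position; "orientation": TCP orientation; "contact_force": force on the tool from outside, world axes, zero at the start; "ft_torque": the same for the moment, N m; "opening": finger opening in mm; "grip_force": force on a finger pad.
Only numpy, scipy, OpenCV 4.12 (cv2) and the standard library are available. Lean on these libraries where they do the work, as an engineer would, in place of code of your own. Each camera call takes 0.05 s, during which the arm holds its last target. There are 200 camera calls.

TASK

Some of the three wooden rolls lying on the stone testing board may be out of round. Take the flat wooden hand block by its rib and, working from the roll nearest the robot to the farthest, press it lightly (a few newtons) on each roll and roll it along the flat under the block, feeling whether it runs true or lifts; roll each one that runs true into the left-hand gutter of the board and each one that lifts into the right-hand gutter, never pressing hard and never lifting a roll off the board. Then put the block down flat on the table, clear of the board, and leave the other things standing where they are.

Things in the scene. Friction and masses are not known exactly. Their poses are not given: they have to be found in the camera images.
- board: fixed testing board, 196 mm wide (x, away from the robot), 216 long (y, the rolling direction, +y left), origin under its centre. Stone flat in the middle: 20 mm above the table, 180 (x) by 130 mm (y -65 to 65). Past each end a gutter across the board, y 65 to 99 mm, floor 14 mm below the flat, walled to 20 mm: a roll rolled over the flat's end drops in and stays
- flat (a point): centre of the flat's upper surface, 20 mm above the table; axes as the board's
- left_gutter (a point): middle of the floor of the left gutter (board y = +82 mm), where rolls that run true belong
- right_gutter (a point): middle of the floor of the right gutter (board y = -82 mm), where rolls that lift belong
- lane_near (a point): point on the flat's surface, middle of the lane nearest the robot (board x = -56 mm, y = 0). Each lane runs along board y and has one plain light wooden roll lying across it, 50 mm long, about 40 g, its axis within 0.05 rad of board x, its centre within 15 mm of the lane's middle and its top 24 mm above the flat
- lane_middle (a point): the same for the middle lane (board x = 0). A true roll is a round cylinder of 24 mm; an untrue one looks alike but is oval, 24 by 26.8 mm, starts on its flatter side and lifts whatever lies on it by 2.8 mm twice a turn, first a quarter turn (about 20 mm of travel) from its start. Any roll may be true or untrue
- lane_far (a point): the same for the far lane (board x = +56 mm)
- block: wooden hand block on the table to the robot's left: flat sole 40 (x) by 150 (y) by 12 mm thick; above it a grip rib, 26 mm wide (x), 80 long (y), 20 to 56 mm above the underside. Origin at the centre of the underside, z up; about 150 g. The rib is sprung: pressing, it sinks 1 mm per 4 N, 6 mm at most. Grip it across its 26 mm. Rolling a roll under it, the block goes twice as far as the roll
- wood_pot: turned wooden pot, 68 mm across, 90 mm high, standing behind the small drawer chest; origin under its centre; a bystander
- thread_reel: wooden reel of thread, 28 mm across, 40 mm high, standing to the left of the block; origin under its centre; a bystander

How it is judged (in metres and radians):
On the way, in this order (a step that is already met when the one before it is completed fails the run):
1. the near roll is rolled along the flat under the block, at least 12 mm from where it lay, with the block pressing on it by more than 0.5 N (((x of roll_a_c0 in the frame of lane_near between -0.026 and 0.026 m and contact force between block and roll_a_c0 above 0.5 N and distance of roll_a_c0 from where it was at the start of the episode above 0.012 m and z of roll_a_c0 in the frame of flat above 0.007 m) or (x of roll_b_c2 in the frame of lane_near between -0.026 and 0.026 m and (contact force between block and roll_b_c0 above 0.5 N or contact force between block and roll_b_c1 above 0.5 N or contact force between block and roll_b_c2 above 0.5 N) and distance of roll_b_c2 from where it was at the start of the episode above 0.012 m and z of roll_b_c2 in the frame of flat above 0.007 m) or (x of roll_c_c0 in the frame of lane_near between -0.026 and 0.026 m and contact force between block and roll_c_c0 above 0.5 N and distance of roll_c_c0 from where it was at the start of the episode above 0.012 m and z of roll_c_c0 in the frame of flat above 0.007 m))), for 0.2 s.
2. the middle roll is rolled along the flat under the block, at least 12 mm from where it lay, with the block pressing on it by more than 0.5 N (((x of roll_a_c0 in the frame of lane_middle between -0.026 and 0.026 m and contact force between block and roll_a_c0 above 0.5 N and distance of roll_a_c0 from where it was at the start of the episode above 0.012 m and z of roll_a_c0 in the frame of flat above 0.007 m) or (x of roll_b_c2 in the frame of lane_middle between -0.026 and 0.026 m and (contact force between block and roll_b_c0 above 0.5 N or contact force between block and roll_b_c1 above 0.5 N or contact force between block and roll_b_c2 above 0.5 N) and distance of roll_b_c2 from where it was at the start of the episode above 0.012 m and z of roll_b_c2 in the frame of flat above 0.007 m) or (x of roll_c_c0 in the frame of lane_middle between -0.026 and 0.026 m and contact force between block and roll_c_c0 above 0.5 N and distance of roll_c_c0 from where it was at the start of the episode above 0.012 m and z of roll_c_c0 in the frame of flat above 0.007 m))), for 0.2 s.
3. the far roll is rolled along the flat under the block, at least 12 mm from where it lay, with the block pressing on it by more than 0.5 N (((x of roll_a_c0 in the frame of lane_far between -0.026 and 0.026 m and contact force between block and roll_a_c0 above 0.5 N and distance of roll_a_c0 from where it was at the start of the episode above 0.012 m and z of roll_a_c0 in the frame of flat above 0.007 m) or (x of roll_b_c2 in the frame of lane_far between -0.026 and 0.026 m and (contact force between block and roll_b_c0 above 0.5 N or contact force between block and roll_b_c1 above 0.5 N or contact force between block and roll_b_c2 above 0.5 N) and distance of roll_b_c2 from where it was at the start of the episode above 0.012 m and z of roll_b_c2 in the frame of flat above 0.007 m) or (x of roll_c_c0 in the frame of lane_far between -0.026 and 0.026 m and contact force between block and roll_c_c0 above 0.5 N and distance of roll_c_c0 from where it was at the start of the episode above 0.012 m and z of roll_c_c0 in the frame of flat above 0.007 m))), for 0.2 s.
At the end, for the whole second after the job is handed in: Every roll that runs true (round) lies in the left gutter and every roll that lifts (oval) in the right gutter; the block lies flat on its sole on the table (origin under 6 mm high, tilt under 0.1 rad), at rest, released and not touching the board (y of roll_a_c0 in the frame of flat between 0.066 and 0.099 m and x of roll_a_c0 in the frame of flat between -0.09 and 0.09 m and z of each of roll_a_c0, roll_b_c2, roll_c_c0 in the frame of flat below 0.004 m and y of roll_b_c2 in the frame of flat between -0.099 and -0.066 m and x of roll_b_c2 in the frame of flat between -0.09 and 0.09 m and y of roll_c_c0 in the frame of flat between 0.066 and 0.099 m and x of roll_c_c0 in the frame of flat between -0.09 and 0.09 m and height (world z) of block below 0.006 m and angle between block's own z axis and vertical below 0.1 rad and linear speed of block below 0.02 m/s and contact force between block and board below 0.05 N and contact force between block and the fingers below 0.05 N).
It fails at once if the block presses a roll with more than 18 N (contact force between block and roll_a_c0 above 18 N or contact force between block and roll_b_c0 above 18 N or contact force between block and roll_b_c1 above 18 N or contact force between block and roll_b_c2 above 18 N or contact force between block and roll_c_c0 above 18 N).
It fails at once if a roll is lifted more than 25 mm off the flat (z of any of roll_a_c0, roll_b_c2, roll_c_c0 in the frame of flat above 0.037 m).
It fails at once if the pot or the thread reel is moved more than 30 mm (distance of any of wood_pot, thread_reel from where it was at the start of the episode above 0.03 m).
It also fails if it takes over 72 s, if anything falls off the work surface, if the arm or the gripper's body presses on something with over 40 N, if the wrist force passes 120 N, or if a joint passes its speed limit or range.

## Working session

There is one attempt and no reset: what is moved stays moved. The work goes in short steps, Python scripts to look and compute and a tool call to move; the robot and the scene stay as the last step left them, time stands still between calls to the robot, and variables do not carry over. Pictures are saved under pics/ and viewed, at most 10 in all, crops included, and the job is handed in when it is done.

Besides the shell and the picture viewer there is one more tool, called after "Emit:" as name([rows], argument=value, ...), one row to a line, values as JSON. servo_tool: Moves the arm, as the interface text tells. Its arguments: {"type":"object","properties":{"deltas":{"type":"array","items":{"type":"array"}}},"required":["deltas"]}

```bash
mkdir -p pics; ls
python3 - <<'E'
from plant import *
import cv2
for n in("top","side"):
    im=snapshot(n); cv2.imwrite(f"pics/{n}0.png",im[:,:,::-1]); p=camera_params(n); print(n,p)
s=get_state(); print(s)
E
```

```text
pics
top {'fovy': 57.58615991186963, 'cx': 321.52499807985424, 'cy': 202.92697551389352, 'k1': -0.07000518374646467, 'R': array([[-0.00987553, -0.99985285, -0.01402667],
       [-0.98776787,  0.01193726, -0.15547392],
       [ 0.15561848,  0.01231971, -0.98774041]]), 't': array([  34.5178475 ,  471.34864328, 1129.45010601])}
side {'fovy': 56.86765438630133, 'cx': 315.60623399908815, 'cy': 200.16780204672244, 'k1': -0.05755444100219625, 'R': array([[-0.87966104, -0.47524543,  0.01839137],
       [-0.28939314,  0.50416746, -0.81367486],
       [ 0.37742293, -0.72108041, -0.58102924]]), 't': array([452.90178299, 179.0297523 , 851.14743315])}
{'time_s': 0.1, 'joints': array([ 1.17916529,  0.57642565,  0.02483783,  1.43780908, -0.01503998,
        1.1289886 , -0.05648308]), 'dq': array([ 0.00104765, -0.00154936,  0.00120164, -0.00356064, -0.00014891,
       -0.00050912,  0.00061305]), 'joint_efforts': array([ 4.60903175e-03, -7.67304397e+01,  2.25721322e+00, -2.86606729e+01,
        1.57468230e-02,  8.65295733e-03,  1.45551769e-05]), 'tcp_pos': array([ 204.42571932, -642.8863593 ,  230.54896786]), 'orientation': array([-7.12386909e-04,  9.88175010e-01,  1.53328493e-01, -1.26566381e-04]), 'contact_force': array([ 0.89334551,  0.37256902, -0.93992656]), 'ft_torque': array([ 0.01342331, -0.00941856,  0.00095655]), 'grip_force': 0.0, 'opening': 85.8032966578678}
```

View pics/top0.png

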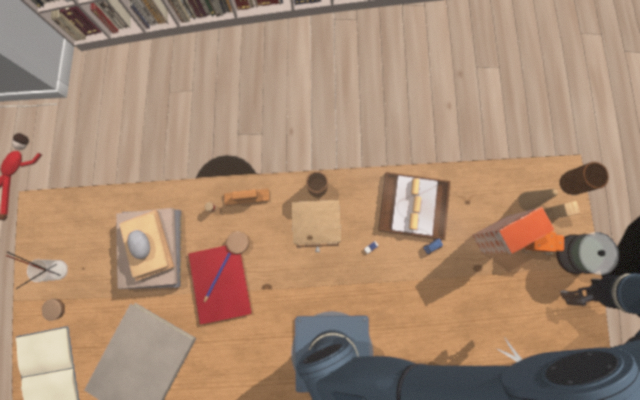

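View pics/side0.png

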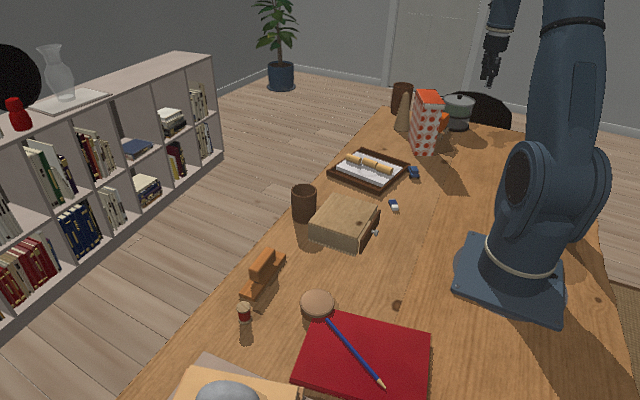

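The top view shows the board at about (415,207) with three rolls end to end in column 415, and the block at (246,197). The reel is at (209,207), the pot at (317,184) and the chest at (317,222).

```bash
cat > h.py <<'E'
import numpy as np, cv2
from plant import *
def ray(n,u,v):
    p=camera_params(n); f=200/np.tan(np.radians(p['fovy']/2))
    d=np.array([(u-p['cx'])/f,(v-p['cy'])/f]); x=d.copy()
    for _ in range(20): x=d/(1+p['k1']*(x@x))
    R=np.array(p['R']);t=np.array(p['t'])
    return -R.T@t, R.T@np.array([x[0],x[1],1])
def onz(n,u,v,z):
    c,d=ray(n,u,v); return c+d*(z-c[2])/d[2]
def proj(n,X):
    p=camera_params(n); f=200/np.tan(np.radians(p['fovy']/2))
    c=np.array(p['R'])@np.array(X,float)+p['t']; s=c[:2]/c[2]; s=s*(1+p['k1']*(s@s))
    return s*f+[p['cx'],p['cy']]
E
python3 - <<'E'
from h import *
a=cv2.imread('pics/top0.png')
c1=cv2.resize(a[165:250,370:460],None,fx=6,fy=6,interpolation=cv2.INTER_CUBIC)
c2=cv2.resize(a[175:225,195:280],None,fx=6,fy=6,interpolation=cv2.INTER_CUBIC)
w=np.zeros((max(c1.shape[0],600)-0,800,3),np.uint8)
w=np.zeros((600,540,3),np.uint8); w[:510,:540]=c1
cv2.imwrite('pics/c1.png',w[:510]); 
b=cv2.imread('pics/side0.png')
c3=cv2.resize(b[240:330,225:300],None,fx=5,fy=5,interpolation=cv2.INTER_CUBIC)
h=np.zeros((450,510+375,3),np.uint8); h[:300,:510]=c2; h[:,510:]=c3
cv2.imwrite('pics/c2.png',cv2.resize(h,(796,405)))
hsv=cv2.cvtColor(a,cv2.COLOR_BGR2HSV)
for u,v in[(400,200),(430,200),(415,204),(384,200),(446,200),(246,197),(260,195),(290,170),(209,207),(235,200)]: print(u,v,hsv[v,u])
E
```

```text
400 200 [  6  18 216]
430 200 [ 10  14 220]
415 204 [ 16 102 208]
384 200 [ 11 108 118]
446 200 [ 11 103 106]
246 197 [ 13 136 159]
260 195 [ 13 134 167]
290 170 [ 14  70 176]
209 207 [ 15  85 192]
235 200 [ 13 125 118]
```

View pics/c1.png

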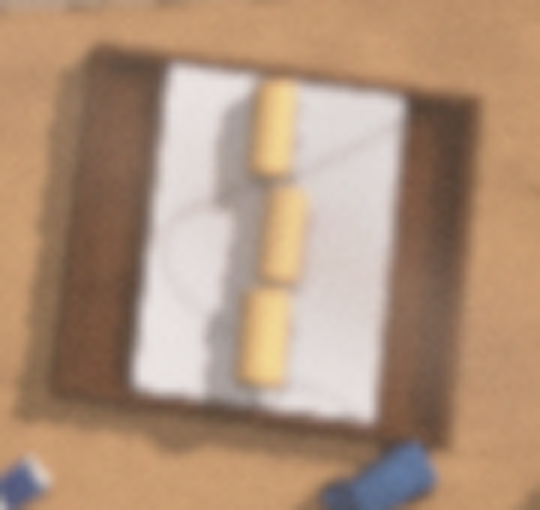

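View pics/c2.png

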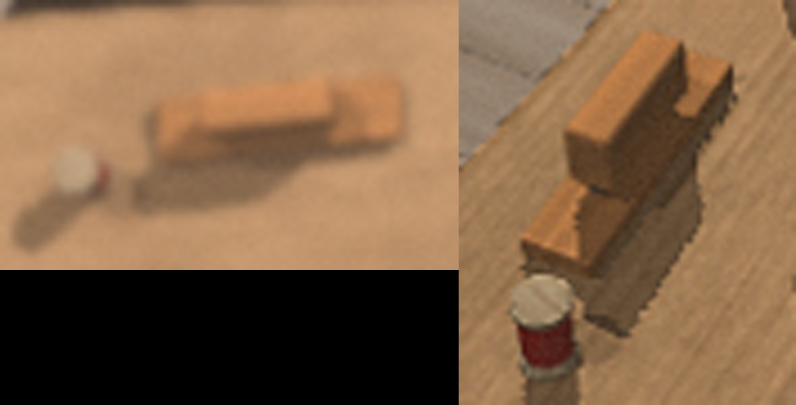

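The crops show the flat's corners at crop ×6 (165,62), (408,97), (378,424) and (132,387). The roll centres are about (274,128), (285,235) and (265,337). In the second crop the rib top is about (204..332, 78..133) and the reel is close to the block's left end.

Run:
```python
from h import *
a=cv2.imread('pics/top0.png'); hsv=cv2.cvtColor(a,cv2.COLOR_BGR2HSV).astype(int)
H,S,V=[hsv[:,:,i] for i in range(3)]
def big(m,x0,y0,x1,y1):
    z=np.zeros(m.shape,np.uint8); z[y0:y1,x0:x1]=m[y0:y1,x0:x1]; 
    return max(cv2.findContours(z,cv2.RETR_EXTERNAL,cv2.CHAIN_APPROX_NONE)[0],key=cv2.contourArea)
def rep(name,poly,z):
    P=np.array([onz('top',u,v,z)[:2] for u,v in poly]); (c,s,_)=cv2.minAreaRect(P.astype(np.float32))
    q=cv2.boxPoints(cv2.minAreaRect(P.astype(np.float32))); e=q[1]-q[0],q[2]-q[1]; l=max(e,key=np.linalg.norm)
    ang=np.degrees(np.arctan2(l[1],l[0])); print(name,np.round(c,1),np.round(s,1),'long axis deg',round(float(ang),2)); return P
# flat: white + rolls
k=big(((S<45)&(V>150))|((S>85)&(V>195)),385,168,445,244)
P=rep('flat',k[:,0,:],20)
crop=lambda pts,x0,y0,s:[((u+.5)/s+x0-.5,(v+.5)/s+y0-.5) for u,v in pts]
print('eye flat');Q=rep('flat',crop([(165,62),(408,97),(378,424),(132,387)],370,165,6),20);print(Q.round(1))
rep('board',crop([(95,45),(480,98),(447,445),(52,397)],370,165,6),20)
for n,(y0,y1) in dict(far=(176,194),mid=(195,212),near=(213,231)).items():
    rep(n,big((S>70)&(V>190),405,y0,425,y1)[:,0,:],38)
rep('ribtop eye',crop([(204,92),(330,78),(332,122),(207,133)],195,175,5.4),56)
rep('sole eye',crop([(155,102),(403,75),(403,140),(163,162)],195,175,5.4),12)
print('table',S[215,235:280:8],'block',S[190:206:2,246])
cr=lambda u,v:((u-459)/(5*.8995)+225-.5,v/(4.5)+240-.5)
print('side rib top:');rep2=[onz('side',*cr(u,v),56)[:2].round(1) for u,v in[(567,132),(651,31),(684,45),(606,143)]];print(rep2)
print('side sole corners z12',[onz('side',*cr(u,v),12)[:2].round(1) for u,v in[(522,240),(733,65)]])
for n,u,v in(('reel',*crop([(80,170)],195,175,5.4)[0]),): print(n,onz('top',u,v,40))
print('pot',onz('top',317,180,90)[:2])
```

```text
flat [ 464.8 -273. ] [133.1 182.6] long axis deg -8.91
eye flat
flat [ 464.8 -273.5] [134.9 182. ] long axis deg -8.52
[[ 564.8 -220.3]
 [ 543.7 -353.6]
 [ 364.8 -326.7]
 [ 386.5 -195. ]]
board [ 462.2 -272.7] [214.8 195.5] long axis deg 81.38
far [ 525.1 -274.9] [16.3 50.1] long axis deg -3.05
mid [ 465.7 -277.2] [17.7 49.9] long axis deg -10.87
near [ 411.5 -264.4] [19.2 48.6] long axis deg -2.82
ribtop eye [499.2 274.7] [26.4 75.3] long axis deg -84.36
sole eye [498.7 276.9] [ 40.2 153.9] long axis deg -84.48
table [115 113 112 114 111 113] block [129 144 142 144 130 121 118 107]
side rib top:
[array([507.4, 316.1]), array([512.6, 238.5]), array([492.4, 238.8]), array([487.3, 312.7])]
side sole corners z12 [array([512.6, 351.3]), array([489. , 200.6])]
reel [465.33223018 391.46420233  40.        ]
pot [535.2633111   41.96075265]
```

```bash
cat >> h.py <<'E'
def go(x,y,z,tyaw=None):
    """delta to world TCP (x,y,z) with tool-y at world angle tyaw deg"""
    from scipy.spatial.transform import Rotation as Ro
    s=get_state(); w,a,b,c=s['orientation']; R=Ro.from_quat([a,b,c,w]).as_matrix()
    d=R.T@(np.array([x,y,z],float)-s['tcp_pos'])/10
    cur=np.degrees(np.arctan2(R[1,1],R[0,1])); t=0 if tyaw is None else -((tyaw-cur+180)%360-180)
    print('delta cm',d.round(2),'yaw',round(t,2),'cur tool-y',round(cur,2),'tilt z',R[:,2].round(4))
E
python3 -c "
from h import *
go(204,-643,380);go(600,-150,380,-20);go(500,275.5,150,5.5)"
```

```text
delta cm [ -0.04  -0.02 -14.95] yaw 0 cur tool-y -72.36 tilt z [-5.0e-04  1.4e-03 -1.0e+00]
delta cm [ 52.63 -35.01 -14.9 ] yaw -52.36 cur tool-y -72.36 tilt z [-5.0e-04  1.4e-03 -1.0e+00]
delta cm [ 56.   -78.55   8.17] yaw -77.86 cur tool-y -72.36 tilt z [-5.0e-04  1.4e-03 -1.0e+00]
```

Emit:
servo_tool([
  [[0, 0, -5], 0, 1],
  [[0, 0, -10], 0, 1],
  [[0, 0, -15], 0, 1],
  [[5, -3.5, -15], -8, 1],
  [[10, -7, -15], -16, 1],
  [[15, -10, -15], -24, 1],
  [[20, -13, -15], -32, 1],
  [[25, -16.5, -15], -40, 1],
  [[30, -20, -15], -48, 1],
  [[35, -23, -15], -52, 1],
])

```text
time_s: 1.1
tcp_pos: [425.0, -369.3, 381.2]
orientation: [-0.0, 0.819, 0.573, -0.0]
contact_force: [1.0, 0.1, 0.3]
opening: 85.4
grip_force: 0.0
```

```bash
python3 -c "
from h import *
s=get_state();print(s['tcp_pos'],s['joints'])
go(600,-150,380,-20);go(500,275.5,130,5.5)"
```

```text
[ 425.04823063 -369.2672062   381.21472188] [ 0.80997188  0.31674299 -0.25740872  1.47015281  0.08121116  1.36543736
  0.19800425]
delta cm [26.6   8.91  0.12] yaw -0.07 cur tool-y -20.07 tilt z [-3.e-04  1.e-04 -1.e+00]
delta cm [ 63.14 -15.07  25.12] yaw -25.57 cur tool-y -20.07 tilt z [-3.e-04  1.e-04 -1.e+00]
```

Emit:
servo_tool([
  [[5, 0, 0], 0, 1],
  [[10, 0, 0], 0, 1],
  [[15, -1, 0], -3, 1],
  [[20, -2, 0], -6, 1],
  [[25, -3, 0], -9, 1],
  [[30, -4.5, 0], -12, 1],
  [[35, -6, 0], -16, 1],
  [[40, -8, 2], -20, 1],
  [[45, -10, 4], -23, 1],
  [[50, -11.5, 6], -25.6, 1],
])

```text
time_s: 2.1
tcp_pos: [489.0, 113.6, 330.6]
orientation: [0.0, 0.673, 0.739, 0.0]
contact_force: [1.8, -0.3, -0.1]
opening: 85.3
grip_force: 0.0
```

Emit:
servo_tool([
  [[0, 0, 3], 0, 1],
  [[0, 0, 6], 0, 1],
])

```text
time_s: 2.3
tcp_pos: [489.2, 113.7, 270.1]
orientation: [-0.0, 0.673, 0.74, 0.0]
contact_force: [0.7, -1.1, -0.6]
opening: 85.4
grip_force: 0.0
```

```bash
python3 -c "
from h import *
go(500,275.5,110,5.5)"
```

```text
delta cm [16.    2.6  16.02] yaw -0.06 cur tool-y 5.44 tilt z [ 4.e-04  6.e-04 -1.e+00]
```

Emit:
servo_tool([
  [[4, 0.6, 3], 0, 1],
  [[8, 1.3, 7], 0, 1],
  [[12, 2, 11], 0, 1],
  [[16, 2.6, 15], 0, 1],
  [[16, 2.6, 16], 0, 1],
  [[16, 2.6, 16], 0, 1],
])

```text
time_s: 2.9
tcp_pos: [498.4, 275.3, 107.6]
orientation: [-0.002, 0.673, 0.74, -0.002]
contact_force: [0.1, -0.4, 0.6]
opening: 85.4
grip_force: 0.0
```

Run:
```python
from h import *
go(500,275.5,20,5.5)
a=snapshot('top')[:,:,::-1];b=snapshot('side')[:,:,::-1]
h=np.hstack([cv2.resize(a[150:260,190:310],(480,440)),cv2.resize(b[210:330,220:310],(315,420)) if 0 else cv2.resize(b[210:320,220:300],(320,440))])
cv2.imwrite('pics/c3.png',h)
```

```text
delta cm [0.01 0.21 8.76] yaw -0.03 cur tool-y 5.47 tilt z [-0.0056 -0.0013 -1.    ]
```

View pics/c3.png

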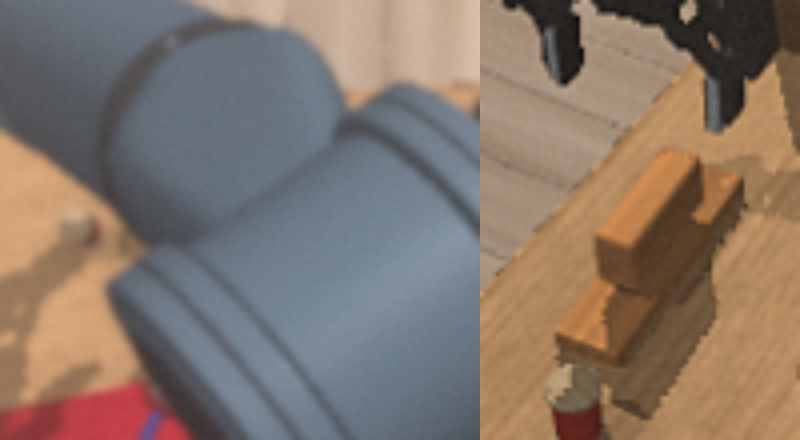

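The open fingers straddle the rib in the side view, at crop (565,80) and (720,130), so I'm descending and gripping.

Emit:
servo_tool([
  [[0, 0, 3], 0, 1],
  [[0, 0, 6], 0, 1],
  [[0, 0, 8], 0, 1],
  [[0, 0, 9], 0, 1],
  [[0, 0, 9], 0, 1],
  [[0, 0, 9], 0, 0],
  [[0, 0, 9], 0, 0],
  [[0, 0, 9], 0, 0],
  [[0, 0, 9], 0, 0],
  [[0, 0, 9], 0, 0],
])

```text
time_s: 4.0
tcp_pos: [501.1, 273.6, 21.5]
orientation: [0.0, 0.674, 0.739, 0.0]
contact_force: [0.0, -0.5, 1.3]
opening: 25.2
grip_force: 63.1
```

Emit:
servo_tool([
  [[0, 0, 0], 0, 0],
  [[0, 0, 0], 0, 0],
  [[0, 0, 0], 0, 0],
])

```text
time_s: 4.3
tcp_pos: [501.1, 273.7, 21.2]
orientation: [0.0, 0.674, 0.739, 0.0]
contact_force: [1.2, 0.4, 3.2]
opening: 25.1
grip_force: 63.2
```

Emit:
servo_tool([
  [[0, 0, -3], 0, 0],
  [[0, 0, -7], 0, 0],
  [[0, 0, -11], 0, 0],
  [[0, 0, -13], 0, 0],
  [[0, 0, -13], 0, 0],
  [[0, 0, -13], 0, 0],
  [[0, 0, -13], 0, 0],
])

```text
time_s: 5.0
tcp_pos: [500.1, 272.9, 149.6]
orientation: [-0.0, 0.674, 0.739, -0.001]
contact_force: [-0.0, -1.0, -1.7]
opening: 24.9
grip_force: 62.7
```

Run:
```python
from h import *
s=get_state();print(s['tcp_pos'],s['contact_force'],s['ft_torque'],s['joints'])
b=snapshot('side')[:,:,::-1]
u,v=proj('side',s['tcp_pos']).astype(int);print(u,v)
u0=max(u-70,0);v0=max(v-60,0)
cv2.imwrite('pics/c4.png',cv2.resize(b[v0:v0+120,u0:u0+140],(700,600)))
for y in (-264,-277): pass
c=np.array([464.5,-273]);t=np.radians(-8.7);X=np.array([np.cos(t),np.sin(t)]);
for l in(-56,0,56): print(l,c+X*l)
go(*(c-56*X),160,-8.7)
```

```text
[500.0673394  272.85793471 149.59648875] [-0.0380894  -0.98901353 -1.68371421] [0.05114135 0.02835577 0.01528961] [-0.23072572  0.54653603 -0.53552739  1.81078963  0.35012026  0.88232985
 -0.8371305 ]
260 224
-56 [ 409.14434234 -264.52939407]
0 [ 464.5 -273. ]
56 [ 519.85565766 -281.47060593]
delta cm [-52.69 -13.97  -0.95] yaw 13.95 cur tool-y 5.25 tilt z [-0.0024 -0.0014 -1.    ]
```

View pics/c4.png

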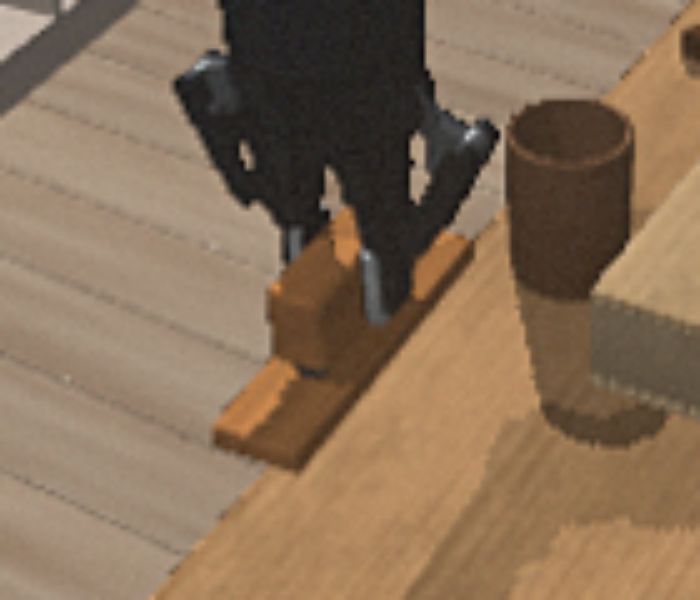

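The block hangs level in the fingers. Its left-end bottom corners are at crop (215,447) and (297,468), and its right near top corner is at (472,240).

Run:
```python
from h import *
for (u,v,z) in[(214,447,128),(297,468,128),(213,432,140),(472,240,140)]:
    print(onz('side',190+u/5-.4,164+v/5-.4,z).round(1))
```

```text
[512.8 350.3 128. ]
[477.8 343.6 128. ]
[509.3 353.2 140. ]
[488.1 200.7 140. ]
```

Run:
```python
from h import *
for n,u,v in[('box L base',411,143),('box mid base',417,155),('box R base',440,152),('cone L',395,130),('cone mid',402,132),('cyl',392,112)]:
    print(n,onz('side',u,v,0).round(0))
print('box top',onz('top',500,222,200).round(),onz('top',478,240,0).round(), onz('top',490,250,0).round(),'cone',onz('top',522,200,0).round())
t=np.radians(-8.7);c=np.array([464.5,-273]);X=np.array([np.cos(t),np.sin(t)]);Y=np.array([-X[1],X[0]])
for l in(-56,0,56): print(l,[(c+X*(l+s)+Y*-205).round(0) for s in(-20,20)])
```

```text
box L base [ 402. -558.    0.]
box mid base [ 355. -475.    0.]
box R base [ 287. -542.    0.]
cone L [ 493. -640.    0.]
cone mid [ 462. -636.    0.]
cyl [ 566. -818.    0.]
box top [ 387. -465.  200.] [ 348. -483.    0.] [ 315. -521.    0.] cone [ 479. -644.    0.]
-56 [array([ 358., -464.]), array([ 398., -470.])]
0 [array([ 414., -473.]), array([ 453., -479.])]
56 [array([ 469., -481.]), array([ 509., -487.])]
```

Emit:
servo_tool([
  [[-4, -1.4, -1], 0, 0],
  [[-9, -2.8, -1], 2, 0],
  [[-14, -4, -1], 4, 0],
  [[-19, -5.2, -1], 6, 0],
  [[-24, -6.6, -1], 8, 0],
  [[-29, -8, -1], 10, 0],
  [[-34, -9.3, -1], 12, 0],
  [[-39, -10.6, -1], 14, 0],
  [[-44, -12, -1], 14, 0],
  [[-48, -13, -1], 14, 0],
])

```text
time_s: 6.05
tcp_pos: [414.8, -213.0, 160.2]
orientation: [-0.001, 0.759, 0.651, -0.0]
contact_force: [1.9, 0.6, -1.7]
opening: 25.4
grip_force: 62.8
```

Run:
```python
from h import *
print(get_state()['contact_force'])
go(409.1,-264.5,120,-8.7)
```

```text
[ 1.86057421  0.59493518 -1.67283566]
delta cm [-5.18  0.23  4.02] yaw -0.05 cur tool-y -8.75 tilt z [-1.4e-03  8.0e-04 -1.0e+00]
```

Emit:
servo_tool([
  [[-3, 0.1, 2], 0, 0],
  [[-5.2, 0.2, 4], 0, 0],
  [[-5.2, 0.2, 6], 0, 0],
  [[-5.2, 0.2, 8], 0, 0],
  [[-5.2, 0.2, 8.6], 0, 0],
  [[-5.2, 0.2, 8.9], 0, 0],
  [[-5.2, 0.2, 8.9], 0, 0],
  [[-5.2, 0.2, 8.9], 0, 0],
])

```text
time_s: 6.85
tcp_pos: [410.5, -263.0, 72.7]
orientation: [0.0, 0.759, 0.651, 0.0]
contact_force: [-0.2, 0.5, -1.4]
opening: 25.5
grip_force: 62.8
```

Run:
```python
from h import *
s=get_state();print(s['contact_force'],s['tcp_pos'])
go(409.1,-264.5,66,-8.7)
b=snapshot('side')[:,:,::-1]
cv2.imwrite('pics/c5.png',cv2.resize(b[120:220,310:440],(780,600),interpolation=cv2.INTER_CUBIC))
```

```text
[-0.23565603  0.45590625 -1.37505136] [ 410.4927104  -262.99180037   72.66725702]
delta cm [-0.17 -0.12  0.67] yaw -0.04 cur tool-y -8.74 tilt z [ 8.e-04 -4.e-04 -1.e+00]
```

View pics/c5.png

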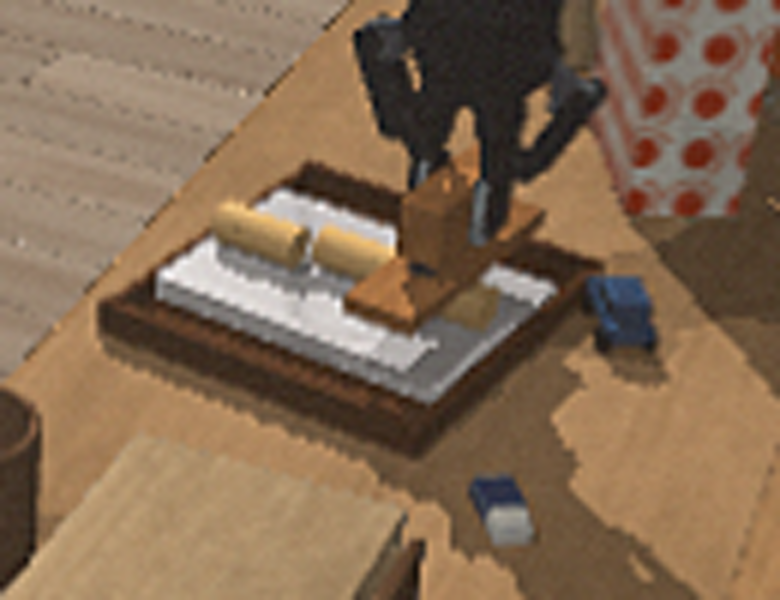

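The block is level above the near roll and clear of the middle one, so I'm lowering it gently.

Emit:
servo_tool([
  [[0, 0, 0.2], 0, 0],
  [[0, 0, 0.4], 0, 0],
  [[0, 0, 0.4], 0, 0],
  [[0, 0, 0.4], 0, 0],
])

```text
time_s: 7.3
tcp_pos: [410.0, -263.0, 68.1]
orientation: [-0.0, 0.759, 0.651, -0.0]
contact_force: [-0.1, 0.5, -1.3]
opening: 25.1
grip_force: 62.8
```

Emit:
servo_tool([
  [[0, 0, 0.1], 0, 0],
  [[0, 0, 0.1], 0, 0],
  [[0, 0, 0.1], 0, 0],
])

```text
time_s: 7.6
tcp_pos: [410.0, -263.0, 67.0]
orientation: [-0.0, 0.759, 0.651, 0.0]
contact_force: [0.1, 0.3, -0.2]
opening: 25.7
grip_force: 62.8
```

Emit:
servo_tool([
  [[0, 0, 0.1], 0, 0],
  [[0, 0, 0.1], 0, 0],
  [[0, 0, 0.1], 0, 0],
])

```text
time_s: 7.9
tcp_pos: [410.1, -263.0, 66.1]
orientation: [0.0, 0.759, 0.651, 0.0]
contact_force: [-0.5, -0.9, -0.9]
opening: 25.3
grip_force: 62.9
```

Emit:
servo_tool([
  [[0, 0, 0.1], 0, 0],
  [[0, 0, 0.1], 0, 0],
  [[0, 0, 0.1], 0, 0],
])

```text
time_s: 8.2
tcp_pos: [410.1, -263.1, 65.2]
orientation: [0.0, 0.759, 0.651, 0.0]
contact_force: [-0.5, 0.2, 2.7]
opening: 25.2
grip_force: 63.3
```

Emit:
servo_tool([
  [[0, 0, 0.05], 0, 0],
  [[0, 0, 0.05], 0, 0],
  [[0, 0, 0.05], 0, 0],
])

```text
time_s: 8.5
tcp_pos: [410.1, -263.1, 64.7]
orientation: [0.0, 0.759, 0.651, 0.0]
contact_force: [-1.3, -0.0, 4.0]
opening: 25.3
grip_force: 63.4
```

Emit:
servo_tool([
  [[0, 0, 0.05], 0, 0],
  [[0, 0, 0.05], 0, 0],
  [[0, 0, 0.05], 0, 0],
])

```text
time_s: 8.8
tcp_pos: [410.1, -263.1, 64.2]
orientation: [0.0, 0.759, 0.651, 0.0]
contact_force: [-0.8, 0.5, 6.8]
opening: 25.2
grip_force: 63.7
```

Emit:
servo_tool([
  [[0, 0, -0.09], 0, 0],
  [[0.2, 0, -0.09], 0, 0],
  [[0.6, 0, -0.09], 0, 0],
  [[1.0, 0, -0.09], 0, 0],
  [[1.4, 0, -0.09], 0, 0],
  [[1.8, 0, -0.09], 0, 0],
  [[2, 0, -0.09], 0, 0],
  [[2, 0, -0.09], 0, 0],
])

```text
time_s: 9.6
tcp_pos: [412.8, -242.8, 65.2]
orientation: [-0.0, 0.759, 0.651, -0.0]
contact_force: [-2.7, -0.2, 8.7]
opening: 25.1
grip_force: 64.3
```

Emit:
servo_tool([
  [[0.3, 0, 0], 0, 0],
  [[0.6, 0, 0], 0, 0],
  [[0.9, 0, 0], 0, 0],
  [[1.0, 0, 0], 0, 0],
  [[1, 0, 0], 0, 0],
  [[1, 0, 0], 0, 0],
])

```text
time_s: 10.2
tcp_pos: [414.1, -233.0, 65.2]
orientation: [-0.0, 0.759, 0.651, -0.0]
contact_force: [-2.9, 1.1, 11.7]
opening: 25.2
grip_force: 64.6
```

Emit:
servo_tool([
  [[0.3, 0, 0], 0, 0],
  [[0.6, 0, 0], 0, 0],
  [[0.9, 0, 0], 0, 0],
  [[1.0, 0, 0], 0, 0],
  [[1, 0, 0], 0, 0],
  [[1, 0, 0], 0, 0],
])

```text
time_s: 10.8
tcp_pos: [415.4, -223.0, 65.2]
orientation: [-0.0, 0.759, 0.651, -0.001]
contact_force: [-4.4, 0.5, 12.8]
opening: 25.4
grip_force: 64.7
```

The force rose from about 3 N to 13 N after 20 mm of roll travel, so the near roll lifts. It goes to the right gutter: back to the start, re-place the block further left, then roll right.

Emit:
servo_tool([
  [[-0.4, 0, 0], 0, 0],
  [[-1, 0, 0], 0, 0],
  [[-1.6, 0, 0], 0, 0],
  [[-2.2, 0, 0], 0, 0],
  [[-2.8, 0, 0], 0, 0],
  [[-3.4, 0, 0], 0, 0],
  [[-3.8, 0, 0], 0, 0],
  [[-4.0, 0, 0], 0, 0],
  [[-4.0, 0, 0], 0, 0],
])

```text
time_s: 11.7
tcp_pos: [410.1, -262.9, 64.9]
orientation: [-0.0, 0.759, 0.651, 0.0]
contact_force: [-1.5, -0.2, 3.7]
opening: 25.5
grip_force: 63.5
```

Emit:
servo_tool([
  [[0, 0, -0.5], 0, 0],
  [[0, 0, -1.0], 0, 0],
  [[2, 0, -1.0], 0, 0],
  [[4, 0, -1.0], 0, 0],
  [[4, 0, -0.7], 0, 0],
  [[4, 0, -0.3], 0, 0],
  [[4, 0, -0.1], 0, 0],
  [[4, 0, 0], 0, 0],
  [[4, 0, 0], 0, 0],
])

```text
time_s: 12.6
tcp_pos: [415.9, -224.0, 64.9]
orientation: [-0.0, 0.759, 0.651, -0.0]
contact_force: [-1.3, 0.2, 3.1]
opening: 25.2
grip_force: 63.3
```

Emit:
servo_tool([
  [[-0.3, 0, -0.05], 0, 0],
  [[-0.8, 0, -0.05], 0, 0],
  [[-1.4, 0, -0.05], 0, 0],
  [[-2, 0, -0.05], 0, 0],
  [[-2.6, 0, -0.05], 0, 0],
  [[-3.2, 0, -0.05], 0, 0],
  [[-3.8, 0, -0.05], 0, 0],
  [[-4.0, 0, -0.05], 0, 0],
  [[-4.0, 0, -0.05], 0, 0],
])

```text
time_s: 13.5
tcp_pos: [410.7, -264.6, 66.1]
orientation: [0.001, 0.759, 0.651, 0.0]
contact_force: [0.0, -0.1, 9.1]
opening: 25.4
grip_force: 64.1
```

Emit:
servo_tool([
  [[-0.4, 0, 0], 0, 0],
  [[-1, 0, 0], 0, 0],
  [[-1.6, 0, 0], 0, 0],
  [[-2.2, 0, 0], 0, 0],
  [[-2.8, 0, 0], 0, 0],
  [[-3.4, 0, 0], 0, 0],
  [[-3.8, 0, 0], 0, 0],
  [[-4.0, 0, 0], 0, 0],
  [[-4.0, 0, 0], 0, 0],
])

```text
time_s: 14.4
tcp_pos: [403.9, -302.8, 65.4]
orientation: [-0.0, 0.759, 0.651, 0.0]
contact_force: [2.3, -1.2, 2.5]
opening: 25.3
grip_force: 63.4
```

Emit:
servo_tool([
  [[-0.4, 0, 0], 0, 0],
  [[-1, 0, 0], 0, 0],
  [[-1.6, 0, 0], 0, 0],
  [[-2.2, 0, 0], 0, 0],
  [[-2.8, 0, 0], 0, 0],
  [[-3.4, 0, 0], 0, 0],
  [[-4, 0, 0], 0, 0],
  [[-4.6, 0, 0], 0, 0],
  [[-5.2, 0, 0], 0, 0],
  [[-5.5, 0, 0], 0, 0],
])

```text
time_s: 15.4
tcp_pos: [396.6, -358.4, 66.2]
orientation: [0.001, 0.759, 0.651, 0.0]
contact_force: [4.0, 0.1, 7.5]
opening: 25.0
grip_force: 64.0
```

Run:
```python
from h import *
s=get_state();print(s['contact_force'],s['tcp_pos'],s['ft_torque'])
a=snapshot('side')[:,:,::-1]
cv2.imwrite('pics/c6.png',cv2.resize(a[120:220,310:440],(650,500),interpolation=cv2.INTER_CUBIC))
```

```text
[3.95040629 0.11814065 7.5130314 ] [ 396.6128893  -358.40847114   66.18059344] [ 4.78193584e-04 -9.78513668e-01 -7.90245095e-02]
```

View pics/c6.png

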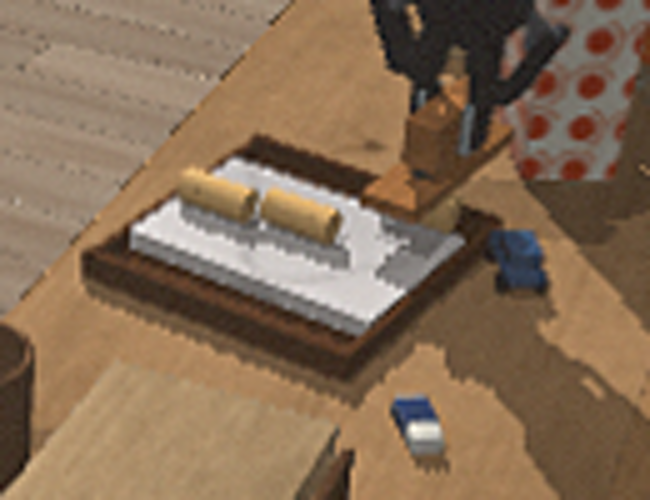

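The near roll is not yet over the edge; it is still visible at crop (445,215). I'm going on 20 mm.

Emit:
servo_tool([
  [[-0.4, 0, 0], 0, 0],
  [[-0.8, 0, 0], 0, 0],
  [[-1.2, 0, 0], 0, 0],
  [[-1.6, 0, 0], 0, 0],
  [[-2.0, 0, 0], 0, 0],
  [[-2, 0, 0], 0, 0],
])

```text
time_s: 16.05
tcp_pos: [391.4, -377.0, 64.9]
orientation: [-0.001, 0.759, 0.651, -0.0]
contact_force: [0.4, 0.3, -1.3]
opening: 25.4
grip_force: 62.8
```

The force fell to hanging weight, so the roll dropped into the right gutter. Next is the middle lane.

Emit:
servo_tool([
  [[0, 0, -1.5], 0, 0],
  [[1, 0.5, -3], 0, 0],
  [[5, 2.5, -3], 0, 0],
  [[9, 4.5, -3], 0, 0],
  [[11.4, 5.65, -3], 0, 0],
  [[11.4, 5.65, -3], 0, 0],
  [[11.4, 5.65, -1.5], 0, 0],
  [[11.4, 5.65, -0.5], 0, 0],
  [[11.4, 5.65, -0.3], 0, 0],
  [[11.4, 5.65, -0.3], 0, 0],
])

```text
time_s: 17.05
tcp_pos: [465.0, -272.9, 68.0]
orientation: [-0.001, 0.759, 0.651, -0.0]
contact_force: [-0.2, -0.5, -1.0]
opening: 25.3
grip_force: 62.8
```

Emit:
servo_tool([
  [[0, 0, 0.1], 0, 0],
  [[0, 0, 0.2], 0, 0],
  [[0, 0, 0.2], 0, 0],
  [[0, 0, 0.2], 0, 0],
])

```text
time_s: 17.45
tcp_pos: [465.8, -272.7, 66.7]
orientation: [0.0, 0.759, 0.651, 0.0]
contact_force: [0.2, 0.3, -0.9]
opening: 25.5
grip_force: 62.8
```

Emit:
servo_tool([
  [[0, 0, 0.07], 0, 0],
  [[0, 0, 0.07], 0, 0],
  [[0, 0, 0.07], 0, 0],
])

```text
time_s: 17.75
tcp_pos: [465.9, -272.6, 65.9]
orientation: [0.0, 0.759, 0.651, 0.0]
contact_force: [0.7, -0.4, 0.1]
opening: 25.1
grip_force: 62.8
```

Slightly more pressure, then roll left 40 mm.

Emit:
servo_tool([
  [[0, 0, 0.06], 0, 0],
  [[0, 0, 0.06], 0, 0],
  [[0, 0, 0.06], 0, 0],
])

```text
time_s: 18.05
tcp_pos: [465.9, -272.7, 65.3]
orientation: [0.0, 0.759, 0.651, 0.0]
contact_force: [-0.6, 0.3, 2.4]
opening: 25.3
grip_force: 63.0
```

Emit:
servo_tool([
  [[0.3, 0, 0], 0, 0],
  [[0.7, 0, 0], 0, 0],
  [[1.1, 0, 0], 0, 0],
  [[1.5, 0, 0], 0, 0],
  [[1.9, 0, 0], 0, 0],
  [[2.2, 0, 0], 0, 0],
  [[2.2, 0, 0], 0, 0],
  [[2.2, 0, 0], 0, 0],
])

```text
time_s: 18.85
tcp_pos: [469.4, -250.9, 65.2]
orientation: [0.0, 0.759, 0.651, 0.0]
contact_force: [2.4, -0.8, 3.1]
opening: 25.3
grip_force: 63.3
```

Emit:
servo_tool([
  [[0.3, 0, 0], 0, 0],
  [[0.7, 0, 0], 0, 0],
  [[1.1, 0, 0], 0, 0],
  [[1.5, 0, 0], 0, 0],
  [[1.8, 0, 0], 0, 0],
  [[1.8, 0, 0], 0, 0],
  [[1.8, 0, 0], 0, 0],
])

```text
time_s: 19.55
tcp_pos: [471.9, -233.0, 65.2]
orientation: [0.0, 0.759, 0.651, 0.0]
contact_force: [2.7, 0.1, 2.7]
opening: 24.9
grip_force: 63.3
```

The force stays at about 3 N, so the middle roll runs true and goes left. I'm re-placing the block further right first for overlap.

Emit:
servo_tool([
  [[0, 0, -0.5], 0, 0],
  [[0, 0, -1.0], 0, 0],
  [[-2.5, 0, -1.0], 0, 0],
  [[-5, 0, -1.0], 0, 0],
  [[-5, 0, -0.7], 0, 0],
  [[-5, 0, -0.3], 0, 0],
  [[-5, 0, -0.1], 0, 0],
  [[-5, 0, 0], 0, 0],
  [[-5, 0, 0], 0, 0],
  [[-5, 0, 0], 0, 0],
])

```text
time_s: 20.55
tcp_pos: [463.9, -281.9, 65.2]
orientation: [-0.0, 0.759, 0.651, -0.0]
contact_force: [-2.5, 0.6, 2.1]
opening: 25.2
grip_force: 63.3
```

Emit:
servo_tool([
  [[0.4, 0, 0], 0, 0],
  [[1, 0, 0], 0, 0],
  [[1.7, 0, 0], 0, 0],
  [[2.4, 0, 0], 0, 0],
  [[3.1, 0, 0], 0, 0],
  [[3.8, 0, 0], 0, 0],
  [[4.5, 0, 0], 0, 0],
  [[5.2, 0, 0], 0, 0],
  [[5.9, 0, 0], 0, 0],
  [[6, 0, 0], 0, 0],
])

```text
time_s: 21.55
tcp_pos: [473.9, -222.0, 65.3]
orientation: [0.0, 0.759, 0.652, 0.0]
contact_force: [-1.3, 0.9, 3.0]
opening: 25.2
grip_force: 63.3
```

Emit:
servo_tool([
  [[0.4, 0, 0], 0, 0],
  [[1, 0, 0], 0, 0],
  [[1.7, 0, 0], 0, 0],
  [[2.4, 0, 0], 0, 0],
  [[3.1, 0, 0], 0, 0],
  [[3.8, 0, 0], 0, 0],
  [[4.5, 0, 0], 0, 0],
  [[5, 0, 0], 0, 0],
  [[5, 0, 0], 0, 0],
])

```text
time_s: 22.45
tcp_pos: [480.6, -172.8, 64.9]
orientation: [-0.001, 0.759, 0.651, -0.0]
contact_force: [-0.1, -0.2, -1.0]
opening: 25.8
grip_force: 62.9
```

The middle roll is in the left gutter. Next is the far lane.

Emit:
servo_tool([
  [[0, 0, -1.5], 0, 0],
  [[-1, 0.5, -3], 0, 0],
  [[-5, 2.5, -3], 0, 0],
  [[-9, 4.5, -3], 0, 0],
  [[-10.2, 5.6, -3], 0, 0],
  [[-10.2, 5.6, -3], 0, 0],
  [[-10.2, 5.6, -1.5], 0, 0],
  [[-10.2, 5.6, -0.5], 0, 0],
  [[-10.2, 5.6, -0.2], 0, 0],
  [[-10.2, 5.6, -0.2], 0, 0],
])

```text
time_s: 23.45
tcp_pos: [520.1, -282.4, 66.6]
orientation: [-0.001, 0.759, 0.651, -0.0]
contact_force: [0.2, -0.3, -1.3]
opening: 25.3
grip_force: 62.8
```

Emit:
servo_tool([
  [[0, 0, 0.1], 0, 0],
  [[0, 0, 0.1], 0, 0],
  [[0, 0, 0.1], 0, 0],
])

```text
time_s: 23.75
tcp_pos: [521.0, -283.2, 66.5]
orientation: [0.0, 0.759, 0.651, 0.0]
contact_force: [0.6, 0.5, -1.4]
opening: 25.2
grip_force: 62.8
```

Emit:
servo_tool([
  [[0, 0, 0.07], 0, 0],
  [[0, 0, 0.07], 0, 0],
  [[0, 0, 0.07], 0, 0],
])

```text
time_s: 24.05
tcp_pos: [521.0, -283.2, 65.7]
orientation: [0.0, 0.759, 0.651, 0.0]
contact_force: [0.6, -0.0, 0.7]
opening: 25.0
grip_force: 62.9
```

Emit:
servo_tool([
  [[0, 0, 0.05], 0, 0],
  [[0, 0, 0.05], 0, 0],
  [[0, 0, 0.05], 0, 0],
])

```text
time_s: 24.35
tcp_pos: [521.0, -283.2, 65.2]
orientation: [0.0, 0.759, 0.651, 0.0]
contact_force: [-0.5, -0.1, 2.6]
opening: 25.5
grip_force: 63.2
```

Emit:
servo_tool([
  [[0.3, 0, 0], 0, 0],
  [[0.7, 0, 0], 0, 0],
  [[1.1, 0, 0], 0, 0],
  [[1.5, 0, 0], 0, 0],
  [[1.9, 0, 0], 0, 0],
  [[2.2, 0, 0], 0, 0],
  [[2.2, 0, 0], 0, 0],
  [[2.2, 0, 0], 0, 0],
])

```text
time_s: 25.15
tcp_pos: [523.9, -261.3, 64.9]
orientation: [-0.0, 0.759, 0.651, -0.0]
contact_force: [-1.6, 0.1, 3.9]
opening: 25.4
grip_force: 63.5
```

Emit:
servo_tool([
  [[0.3, 0, 0], 0, 0],
  [[0.7, 0, 0], 0, 0],
  [[1.1, 0, 0], 0, 0],
  [[1.5, 0, 0], 0, 0],
  [[1.8, 0, 0], 0, 0],
  [[1.8, 0, 0], 0, 0],
  [[1.8, 0, 0], 0, 0],
])

```text
time_s: 25.85
tcp_pos: [526.4, -243.5, 64.8]
orientation: [-0.0, 0.759, 0.651, -0.0]
contact_force: [-3.8, 1.3, 4.1]
opening: 25.2
grip_force: 63.5
```

The force stays steady (the small rise matches 0.4 mm of arm sag), so the far roll runs true and goes left.

Emit:
servo_tool([
  [[0.4, 0, -0.03], 0, 0],
  [[1, 0, -0.03], 0, 0],
  [[1.7, 0, -0.03], 0, 0],
  [[2.4, 0, -0.03], 0, 0],
  [[3.1, 0, -0.03], 0, 0],
  [[3.8, 0, -0.03], 0, 0],
  [[4.5, 0, -0.03], 0, 0],
  [[5.2, 0, -0.03], 0, 0],
  [[5.9, 0, -0.03], 0, 0],
  [[6, 0, -0.03], 0, 0],
])

```text
time_s: 26.85
tcp_pos: [536.4, -182.9, 65.3]
orientation: [-0.0, 0.759, 0.652, 0.0]
contact_force: [-1.9, -0.3, 2.5]
opening: 25.3
grip_force: 63.2
```

Emit:
servo_tool([
  [[0.4, 0, 0], 0, 0],
  [[1, 0, 0], 0, 0],
  [[1.7, 0, 0], 0, 0],
  [[2.4, 0, 0], 0, 0],
  [[3, 0, 0], 0, 0],
  [[3.5, 0, 0], 0, 0],
  [[3.5, 0, 0], 0, 0],
])

```text
time_s: 27.55
tcp_pos: [541.7, -148.6, 65.3]
orientation: [-0.0, 0.759, 0.652, 0.0]
contact_force: [-0.0, -0.4, -1.7]
opening: 25.7
grip_force: 62.8
```

Run:
```python
from h import *
s=get_state();print(s['contact_force'],s['tcp_pos'],s['joints'])
a=snapshot('side')[:,:,::-1];
cv2.imwrite('pics/c7.png',cv2.resize(a[120:220,310:440],(650,500),interpolation=cv2.INTER_CUBIC))
go(500,275.5,160,5.5)
```

```text
[-0.03182116 -0.36850194 -1.66138593] [ 541.72905228 -148.57366237   65.27219225] [ 0.41858456  0.62676545 -0.35803844  1.91582952  0.34185326  0.65807912
 -0.3016361 ]
delta cm [ 41.36 -10.55  -9.47] yaw -14.22 cur tool-y -8.72 tilt z [ 3.e-04  1.e-04 -1.e+00]
```

View pics/c7.png

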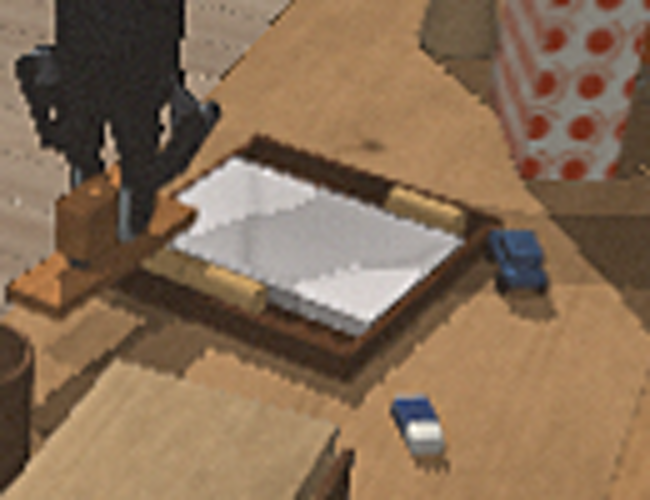

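Two rolls lie in the left gutter and one in the right, so I'm returning the block to its place.

Emit:
servo_tool([
  [[0, 0, -4], 0, 0],
  [[0, 0, -8], 0, 0],
  [[2, -0.5, -10], -1, 0],
  [[7, -1.8, -10], -3, 0],
  [[12, -3, -10], -5, 0],
  [[17, -4.3, -10], -7, 0],
  [[22, -5.6, -10], -9, 0],
  [[27, -6.9, -10], -11, 0],
  [[32, -8.2, -10], -13, 0],
  [[37, -9.5, -10], -14.2, 0],
])

```text
time_s: 28.6
tcp_pos: [504.8, 220.5, 165.4]
orientation: [0.0, 0.673, 0.74, 0.0]
contact_force: [1.6, -0.6, -1.2]
opening: 25.4
grip_force: 62.8
```

Run:
```python
from h import *
go(501,272,30,5.5)
```

```text
delta cm [ 5.17  0.11 13.53] yaw -0.04 cur tool-y 5.46 tilt z [ 4.e-04 -3.e-04 -1.e+00]
```

Emit:
servo_tool([
  [[3, 0, 3], 0, 0],
  [[4.6, 0, 7], 0, 0],
  [[4.6, 0, 11], 0, 0],
  [[4.6, 0, 13], 0, 0],
  [[4.6, 0, 13.5], 0, 0],
  [[4.6, 0, 13.5], 0, 0],
  [[4.6, 0, 13.5], 0, 0],
])

```text
time_s: 29.3
tcp_pos: [501.5, 265.2, 31.5]
orientation: [0.0, 0.673, 0.74, 0.001]
contact_force: [-0.6, -0.3, -1.2]
opening: 25.1
grip_force: 62.8
```

Emit:
servo_tool([
  [[0, 0, 0.3], 0, 0],
  [[0, 0, 0.6], 0, 0],
  [[0, 0, 0.7], 0, 0],
  [[0, 0, 0.7], 0, 0],
])

```text
time_s: 29.7
tcp_pos: [500.7, 264.8, 23.4]
orientation: [0.0, 0.673, 0.74, 0.0]
contact_force: [0.8, 0.2, -1.3]
opening: 25.0
grip_force: 62.8
```

Emit:
servo_tool([
  [[0, 0, 0.1], 0, 0],
  [[0, 0, 0.15], 0, 0],
  [[0, 0, 0.2], 0, 0],
  [[0, 0, 0.2], 0, 0],
  [[0, 0, 0.2], 0, 0],
])

```text
time_s: 30.2
tcp_pos: [500.7, 265.0, 21.4]
orientation: [0.0, 0.673, 0.74, 0.0]
contact_force: [-0.5, -0.6, 2.9]
opening: 25.0
grip_force: 63.4
```

On the table, so I'm releasing and retreating.

Emit:
servo_tool([
  [[0, 0, 0], 0, 1],
  [[0, 0, 0], 0, 1],
  [[0, 0, 0], 0, 1],
  [[0, 0, 0], 0, 1],
  [[0, 0, 0], 0, 1],
  [[0, 0, 0], 0, 1],
  [[0, 0, -2], 0, 1],
  [[0, 0, -5], 0, 1],
  [[0, 0, -9], 0, 1],
  [[0, 0, -13], 0, 1],
])

```text
time_s: 31.2
tcp_pos: [500.2, 264.7, 152.4]
orientation: [-0.0, 0.673, 0.74, -0.0]
contact_force: [0.9, -0.1, 0.5]
opening: 85.1
grip_force: 0.0
```

Run:
```python
from h import *
s=get_state();print(s['tcp_pos'],s['opening'])
a=snapshot('side')[:,:,::-1];
cv2.imwrite('pics/c8.png',cv2.resize(a[120:340,210:470],(780,600),interpolation=cv2.INTER_CUBIC))
```

```text
[500.15532408 264.72545068 152.3890068 ] 85.07552151163826
```

View pics/c8.png

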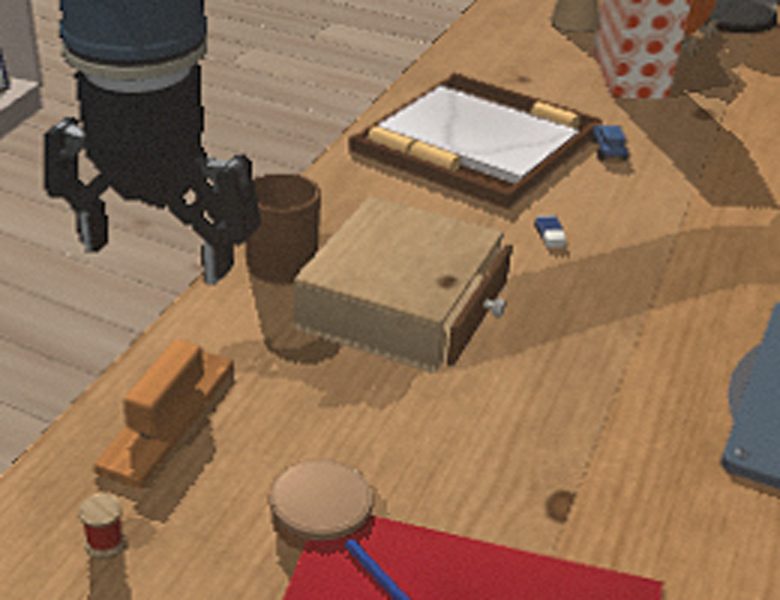

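The picture shows the block flat on the table at (165,415). The reel and pot stand in place, two rolls are in the left gutter and one is in the right.

```bash
python3 -c "
from plant import *
print(close_job())"
```

```text
the job is handed in; nothing more can be done
None
```

The near roll lifted and lies in the right gutter, the middle and far rolls ran true and lie in the left gutter, the block is flat on the table clear of the board, and the job is handed in (no verdict was returned).

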